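# Thread the spring over the damper rod

### The job

The motorbike damper stands clamped in the vise with its rod end up. Take the large coil spring and thread it, bent-in wire end down, over the rod end; where that end snags on one of the two slotted guide collars, twist the spring a little under light pressure until it slips through the slot, and bring it fully home on the perch. Be gentle: never squash the coils shut. Leave the other things on the bench where they are, and let go of the spring at the end.

Things in the scene. Friction and masses are not known exactly. Their poses are not given: they have to be found in the camera images.
- spring: Large compression spring of dark steel wire, standing: outside diameter 38 mm, inside 30, wire 4, length 80 mm, about 90 g. Origin on its axis, 80 mm below its top (its underside while not squashed); z up along the axis. At the bottom the wire end is bent straight inward (the tang); x points from the axis towards the tang. A leg at the top stands out 9 mm from the coils, straight above the tang.
- spring_grip (a point): On the spring's axis 64 mm above its origin: a good level to grip. The upper half (40 to 80 mm above the origin) is stiff, the lower half gives: pushed down, the spring yields 1.25 mm per N (0.8 N per mm) and its coils are shut at 15 mm (12 N).
- spring_foot (a point): Centre of the underside of the spring's lowest coil, on its axis (nears the top when the spring is squashed).
- tang (a point): Middle of the bent-in tang at the spring's bottom: 11 mm from the axis, 2 mm above the underside. The tang is the flattened wire end, 3 mm wide and 4 mm high with square edges, and reaches in to 8 mm from the axis.
- vise: Low blue bench vise, fixed, 170 mm long (x), 100 mm wide (y), jaws 70 mm high, screw and cross bar to -x, reaching 110 mm from the middle. It grips a black damper body, 36 mm across, whose steel rod, 12 mm across, stands upright on the vise's z axis. Origin on the bench below the rod; z up. The rod carries a perch and two slotted brass guide collars.
- perch (a point): Middle of the top face of the damper's aluminium perch, a flat disc 52 mm across, 85 mm above the bench, on the rod's axis: the spring's underside must end up on it.
- rod_tip (a point): Top of the rod, 157 mm above the bench, 72 mm above the perch; bevelled.
- collar_hi (a point): On the rod's axis at the top of the upper brass collar (25 mm across, 8 mm thick, top 55 mm above the perch). It has one radial slot, 34 degrees wide and deep to the rod; the tang passes there with 0.1 rad to spare either way and catches elsewhere. The slot's direction is not measured: its middle lies between 0.75 rad clockwise and 0.15 rad counter-clockwise (from above) of the vise's x axis.
- collar_lo (a point): On the rod's axis at the top face of the lower collar, like the upper one (8 mm thick, top 25 mm above the perch). Its slot is not measured either: its middle lies somewhere 0.35 to 0.95 rad counter-clockwise (from above) of the upper slot's. Between the collars and below them the spring turns freely.
- small_spring: Bystander: a shorter, narrower spring (45 mm long, 24 mm across), standing. Origin at its underside.
- spray_can: Bystander: spray can, 66 mm across, 190 mm high. Origin at its underside.
- cleaner_bottle: Bystander: white bottle, 80 mm across, 200 mm high. Origin at its underside.
- tape_roll: Bystander: roll of tape lying flat, 90 mm across, 24 mm high.
- spanner: Bystander: spanner, 160 mm long, lying.
- bearing: Bystander: ball bearing ring, 42 mm across, 12 mm high.
- screwdriver: Bystander: screwdriver, 200 mm long, lying.
- socket: Bystander: small steel socket, 24 mm across, 30 mm high, standing.
There are look-alikes about, which are no part of the job. What is shaped like the vise but green or turquoise is not meant.

How it is judged (in metres and radians):
On the way, in this order (a step that is already met when the one before it is completed fails the run):
1. the spring's lower end has passed through the upper guide collar, round the rod (z of spring_foot in the frame of perch between 0.01 and 0.041 m and horizontal distance between spring_foot and perch below 0.006 m), for 0.05 s.
2. the spring's lower end has passed through the lower guide collar and sits on the perch (z of spring_foot in the frame of perch below 0.004 m and horizontal distance between spring_foot and perch below 0.006 m), for 0.2 s.
At the end, for the whole second after the job is handed in: The spring stands round the rod, its underside within 4 mm of the perch and within 6 mm of the rod's axis, upright within 0.12 rad, not squashed (under 4 mm), at rest and released (all of step 2 and angle between spring's own z axis and vertical below 0.12 rad and linear speed of spring below 0.02 m/s and z of spring_foot in the frame of spring below 0.004 m); the robot touches nothing.
It fails at once if the coils are squashed shut (more than 13.5 mm of the spring's 15 mm give) (z of spring_foot in the frame of spring above 0.0135 m).
It fails at once if a bystander is shifted by more than 40 mm (distance of any of small_spring, spray_can, cleaner_bottle, tape_roll, spanner, bearing, screwdriver, socket from where it was at the start of the episode above 0.04 m).
It also fails if it takes over 72 s, if anything falls off the work surface, if the arm or the gripper's body presses on something with over 40 N, if the wrist force passes 120 N, or if a joint passes its speed limit or range.

### The arm

A 6-joint arm with a two-finger parallel gripper is mounted at the origin on the work surface. World frame = base frame: x ahead of the robot, y to its left, z up, the work surface at z = 0. Lengths are in m, angles in degrees, forces in N, time in s.
With the tool pointing down it reaches from about 0.25 to 0.725 m from the base axis. Payload 9.7 kg.
Tool frame: the origin (TCP) lies between the finger pads; the fingertips stand 17 mm ahead of it and the grasp point (between the pads) lies 2 mm behind it; z points along the fingers, y is the direction in which the jaws open and shut (so a half turn about z gives the same grasp; the last joint's range is limited). The gripper opens to 85 mm and grips with 20 to 120 N. Pads are 22 mm wide; open, the fingers measure 114 mm over their backs; the gripper's body (76 mm by 85 mm) begins 54 mm behind the grasp point. The pads swing forward as they close: fully open they stand 13 mm farther back than shut.
Start: joints at [-71.505, 4.979, 10.078, 95.1, 0, 90], TCP at [0.174, -0.522, 0.248] pointing down, gripper open.
Joint ranges: [-179.16, 179.16], [-48.56, 103.87], [-65.8, 70.77], [-126.05, 130.52], [-82.76, 87.17], [-180, 180]. Speed limits (degrees/s): [127.2, 127.2, 147.25, 180, 180, 180].

### API

Orientations are given as [roll, pitch, yaw] about the fixed x, y, z axes, in that order (R = Rz(yaw) Ry(pitch) Rx(roll)).
In Python, from workcell import monitor, cams, order gives the robot as it stands. The module is installed in compiled form; this text tells all that it offers.
- The arm moves only by the shell command python3 -m handwheel 'ROWS' [OPENING] [FORCE]. ROWS is JSON, a list of rows, each a list of 6 numbers: the shift along the tool's x, y, z in m, then the turn, a rotation vector about the tool's x, y, z in degrees. In form: [[tx, ty, tz, wx, wy, wz], ...]. A call has exactly 8 rows; each row shifts and turns the commanded pose from where the row before left it, along the tool's axes as they then stand; what a row does not reach is not made up. A row lasts 1/12 s, in which the tool goes at most 41.7 mm and 7.16 degrees, less where a joint would pass 70% of its speed; a pose out of reach is approached as far as the arm can. A call is refused whole if a number of a shift passes 0.0417 or a number of a turn 7.16, either way. A call with a gripper value outside its range is refused whole. OPENING is the opening, from -1 (shut) to 1 (fully open), set as the call begins (- or left out, the last holds). The fingers move at their own pace and stop on an object; FORCE is the grip in N (left out, the last holds). Time passes only in rows, so rows that do not move let the fingers close, or fill a call up. It gives the time, the measured TCP pose, the force and the opening at its end, in the units of the state.
- monitor.get_obs(): the state, without advancing time (a new reading comes with each control period).
- cams.camera(name): name is "side" or "top"; returns a dict with "img" (384x512x3 uint8, red, green, blue), "depth" (384x512 float32, m along the optical axis (not along the pixel's ray), 0 where there is no reading), "fx", "fy", "cx", "cy" (pixels), "distortion" ([k1, k2, p1, p2, k3] as OpenCV has them; the pictures are not rectified), "rvec" (rotation vector, rad) and "tvec" (3), from world to camera coordinates, as OpenCV has them. Camera axes: x right, y down, z forward; pixel columns grow to the right and rows downward; lengths in m; the calibration is good to about 2 mm. A picture is of the moment at which its call begins.
- order.job_done(): hands the job in, once; it reports no verdict.
The state is a dict: "time": time; "q": joint angles; "qd": joint speeds; "joint_efforts": joint torques, N m; "ee_pos": TCP position; "tcp_rot": TCP orientation; "wrist_force": force on the tool from outside, world axes, zero at the start; "torque": the same for the moment, N m; "opening": finger opening in m.
Only numpy, scipy, OpenCV 4.12 (cv2) and the standard library are available. Lean on these libraries where they do the work, as an engineer would, in place of code of your own. Each camera call takes 0.05 s, during which the arm holds its last target. There are 200 camera calls.

## Working session

There is one attempt and no reset: what is moved stays moved. The work goes in short steps, Python scripts to look and compute and a shell command to move; the robot and the scene stay as the last step left them, time stands still between calls to the robot, and variables do not carry over. Pictures are saved under pics/ and viewed, about 8 in all and at most 12, crops included, and the job is handed in when it is done.

```bash
mkdir -p pics; cat > h.py <<'E'
import numpy as np,cv2
from scipy.spatial.transform import Rotation as R
from workcell import monitor,cams,order
def cam(n):
    c=cams.camera(n);c['K']=np.array([[c['fx'],0,c['cx']],[0,c['fy'],c['cy']],[0,0,1.]]);c['R']=cv2.Rodrigues(np.array(c['rvec'],float))[0];c['t']=np.array(c['tvec'],float).ravel();c['d']=np.array(c['distortion'],float);return c
def ray(c,uv):
    p=cv2.undistortPoints(np.array([[uv]],float),c['K'],c['d'])[0,0]
    return -c['R'].T@c['t'], c['R'].T@np.array([p[0],p[1],1])
def atz(c,uv,z):
    o,d=ray(c,uv);return o+d*(z-o[2])/d[2]
def dep(c,uv):
    o,d=ray(c,uv);return o+d*c['depth'][int(uv[1]),int(uv[0])]
def tri(c1,a,c2,b):
    o1,d1=ray(c1,a);o2,d2=ray(c2,b)
    s=np.linalg.lstsq(np.c_[d1,-d2],o2-o1,rcond=None)[0];p=o1+d1*s[0];q=o2+d2*s[1]
    return (p+q)/2,np.linalg.norm(p-q)
def proj(c,X): return cv2.projectPoints(np.array(X,float).reshape(-1,3),c['R'],c['t'],c['K'],c['d'])[0][:,0]
def save(c,f,box=None,k=1):
    im=c['img'][:,:,::-1]
    if box: im=im[box[1]:box[3],box[0]:box[2]]
    cv2.imwrite('pics/'+f,cv2.resize(im,None,fx=k,fy=k,interpolation=cv2.INTER_CUBIC))
import pickle
def store(c,n): pickle.dump(c,open(n+'.pkl','wb'))
def load(n): return pickle.load(open(n+'.pkl','rb'))
E
python3 - <<'E'
from h import *
o=monitor.get_obs();print(o)
for n in('top','side'):
    c=cam(n);store(c,n);print(n,c['fx'],-c['R'].T@c['t'],c['d'])
a=load('top')['img'];b=load('side')['img']
cv2.imwrite('pics/a.png',a[:,:,::-1]);cv2.imwrite('pics/b.png',b[:,:,::-1])
E
```

```text
{'time': 0.0, 'q': array([-7.15052480e+01,  5.01037542e+00,  1.00339795e+01,  9.50979997e+01,
       -6.42654349e-04,  8.99998654e+01]), 'qd': array([ 0.08223377,  0.01715153, -0.1084187 ,  0.08454269, -0.05515774,
       -0.06311612]), 'joint_efforts': array([ 1.33340363e-03, -5.20392144e+01,  4.64797318e+01,  1.68130727e-02,
       -3.82021130e-05, -1.17068288e-05]), 'ee_pos': array([ 0.17440367, -0.52140581,  0.24758574]), 'tcp_rot': array([-1.79925604e+02,  6.42479071e-04,  1.84948874e+01]), 'wrist_force': array([-0.20677924,  0.45882614, -0.84069875]), 'torque': array([ 0.02532612, -0.02497706, -0.0105429 ]), 'opening': 0.08528943019584859}
top 366.3706784248169 [ 0.38709545 -0.16236507  1.22660313] [-0.05800462  0.          0.          0.          0.        ]
side 449.7932402269096 [0.20095276 0.62137337 0.99719678] [-0.12286328  0.          0.          0.          0.        ]
```

View pics/a.png

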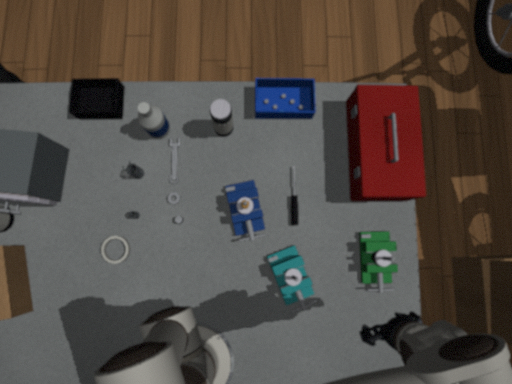

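View pics/b.png

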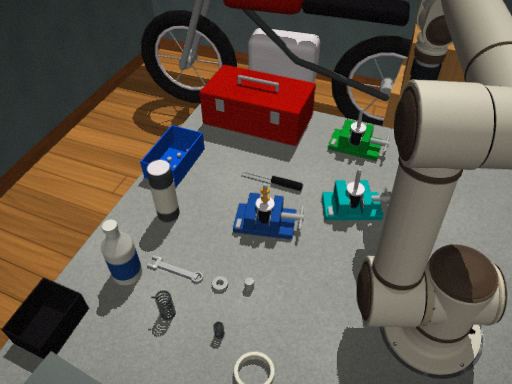

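The top view shows the blue vise at (246,206), the large spring at (132,172), the small spring at (133,215) and the spanner at (174,160). In the side view the vise is at (265,212) and the spring at (165,305). I'll enlarge both.

```bash
python3 - <<'E'
from h import *
t=load('top');s=load('side')
def cr(c,x,y,w,h,k): return cv2.resize(c['img'][y:y+h,x:x+w,::-1],None,fx=k,fy=k,interpolation=cv2.INTER_CUBIC)
m=np.vstack([np.hstack([cr(t,110,150,50,38,8),cr(t,222,175,50,38,8)]),np.hstack([cr(s,140,285,50,38,8),cr(s,240,180,50,38,8)])])
cv2.imwrite('pics/c.png',cv2.resize(m,(800,608))[:600])
for c,uv in((t,(133,170)),(t,(127,170)),(t,(246,206)),(s,(162,293)),(s,(265,188)),(s,(265,200))): print(uv,dep(c,uv))
E
```

```text
(133, 170) [0.62278911 0.20799851 0.01722387]
(127, 170) [0.61096472 0.20868039 0.07792361]
(246, 206) [ 0.4900635  -0.17061878  0.14073928]
(162, 293) [0.65602337 0.15055953 0.00274012]
(265, 188) [ 0.49540119 -0.16192512  0.14807637]
(265, 200) [ 0.49341537 -0.15739516  0.10679898]
```

View pics/c.png

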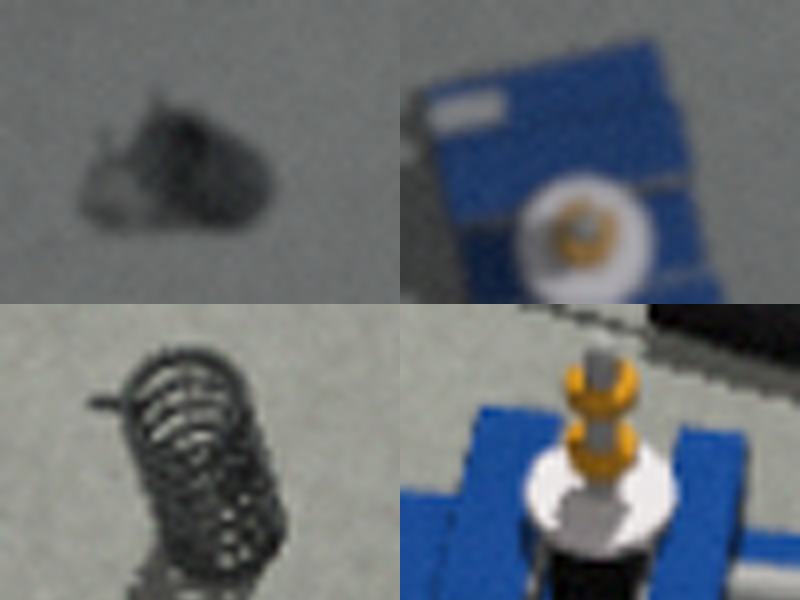

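The top-left crop shows the spring's top ring at px ~(125.8,172.7), with its leg pointing up (+x) at ~(123,166.5). In the side view (bottom-left crop) the ring centre is ~(163.1,297) and the leg tip ~(151,297.4). The rod tip is at ~(245.2,203.5) in the top view and (315,186) in the side view. The slots can't be made out.

```bash
python3 - <<'E'
from h import *
t=load('top');s=load('side')
print('ring',tri(t,(125.8,172.7),s,(163.1,297.1)))
print('leg',tri(t,(123.2,166.5),s,(151,297.4)))
print('leg@79',atz(t,(123.2,166.5),.079),atz(s,(151,297.4),.078), 'ring@80',atz(t,(125.8,172.7),.08),atz(s,(163.1,297.1),.08))
# rod tip: side crop (600,350)->, top crop (585,225)
a=(222+185/8-.5,175+226/8-.5);b=(240+200/8-.5,180+(352-304)/8-.5)
print('rod',a,b,tri(t,a,s,b),atz(t,a,.157),atz(s,b,.157))
# perch centre: top crop disc (587,240), side disc (600,494)
a2=(222+187/8-.5,175+240/8-.5);b2=(240+200/8-.5,180+(496-304)/8-.5)
print('perch',tri(t,a2,s,b2),atz(t,a2,.085),atz(s,b2,.085))
def cloud(c,x0,y0,x1,y1):
    v,u=np.mgrid[y0:y1,x0:x1];u=u.ravel();v=v.ravel()
    p=cv2.undistortPoints(np.c_[u,v].astype(float)[:,None],c['K'],c['d'])[:,0]
    z=c['depth'][v,u];X=np.c_[p*z[:,None],z]
    return (X-c['t'])@c['R'],c['img'][v,u].astype(int),np.c_[u,v]
for n,c,bx in(('top',t,(110,150,160,188)),('side',s,(140,280,195,325))):
    P,C,U=cloud(c,*bx);m=(P[:,2]>.070)&(P[:,2]<.09);print(n,'spring',m.sum(),P[m].min(0),P[m].max(0),P[m].mean(0),np.median(P[m],0))
    bx2=(215,170,280,250) if n=='top' else (225,170,310,250)
    P,C,U=cloud(c,*bx2);w=(P[:,2]>.08)&(P[:,2]<.092)&(C.min(1)>120);print('perch',w.sum(),(P[w].min(0)+P[w].max(0))/2)
    j=(P[:,2]>.06)&(P[:,2]<.076)&(C[:,2]>C[:,0]*1.8)&(C[:,2]>C[:,1]*1.4)
    print('jaw',j.sum(),cv2.minAreaRect((P[j][:,:2]*1000).astype(np.float32)),P[j].mean(0))
    j=(P[:,2]>.01)&(C[:,2]>C[:,0]*1.8)&(C[:,2]>C[:,1]*1.4)
    print('blue',j.sum(),cv2.minAreaRect((P[j][:,:2]*1000).astype(np.float32)))
E
```

```text
ring (array([0.6003106 , 0.20543325, 0.10162247]), np.float64(0.005268109823957773))
leg (array([0.62295021, 0.21597296, 0.10111991]), np.float64(0.0111015706586084))
leg@79 [0.62213225 0.22108424 0.079     ] [0.63977467 0.2065546  0.078     ] ring@80 [0.60181907 0.21145327 0.08      ] [0.61274521 0.19587004 0.08      ]
rod (244.625, 202.75) (264.5, 185.5) (array([ 0.49859805, -0.16648524,  0.15203636]), np.float64(1.653791969124668e-05)) [ 0.49809099 -0.16646409  0.157     ] [ 0.49684178 -0.16185949  0.157     ]
perch (array([ 0.49966823, -0.16777679,  0.08001851]), np.float64(0.0018203742302817336)) [ 0.50005997 -0.16752361  0.085     ] [ 0.49714672 -0.16364715  0.085     ]
top spring 48 [0.59791639 0.17747559 0.07044738] [0.64047125 0.21276935 0.08457005] [0.61611803 0.19446315 0.07791845] [0.61462576 0.19563416 0.07862438]
perch 111 [ 0.49716342 -0.16791984  0.08586801]
jaw 474 ((501.5396423339844, -164.9895477294922), (98.47174072265625, 96.24458312988281), 12.114142417907715) [ 0.50305702 -0.16394007  0.07010564]
blue 996 ((485.5951232910156, -168.5428924560547), (189.71376037597656, 96.79988098144531), 12.43873119354248)
side spring 105 [0.59560157 0.17498338 0.07028946] [0.64041963 0.21461566 0.08373161] [0.61469135 0.19517893 0.07755841] [0.6141315  0.19611064 0.07794777]
perch 128 [ 0.49605948 -0.16371906  0.08556719]
jaw 539 ((499.4547119140625, -163.4640350341797), (98.39683532714844, 106.12777709960938), 12.948143005371094) [ 0.49880847 -0.15753318  0.06928037]
blue 1487 ((397.22845458984375, 214.13214111328125), (170.96372985839844, 887.8342895507812), 14.832791328430176)
```

```bash
cat >> h.py <<'E'
def cloud(c,x0,y0,x1,y1):
    v,u=np.mgrid[y0:y1,x0:x1];u=u.ravel();v=v.ravel()
    p=cv2.undistortPoints(np.c_[u,v].astype(float)[:,None],c['K'],c['d'])[:,0]
    z=c['depth'][v,u];X=np.c_[p*z[:,None],z]
    return (X-c['t'])@c['R'],c['img'][v,u].astype(int),np.c_[u,v]
E
python3 - <<'E'
from h import *
from scipy.optimize import least_squares
t=load('top');s=load('side')
for n,c,bx in(('top',t,(110,150,160,188)),('side',s,(140,280,195,325))):
    P,C,U=cloud(c,*bx);m=(P[:,2]>.072)&(P[:,2]<.09);Q=P[m]
    f=lambda p:np.hypot(*(Q[:,:2]-p).T)-.017
    r=least_squares(f,[.614,.195],loss='soft_l1',f_scale=.002);e=Q[:,:2]-r.x
    k=np.hypot(*e.T)>.022
    print(n,m.sum(),r.x,np.median(np.abs(r.fun)));print(np.c_[np.hypot(*e[k].T)*1000,np.degrees(np.arctan2(e[k,1],e[k,0])),U[m][k],Q[k][:,2]*1000].round(0).astype(int).tolist())
    # rod points
    bx2=(230,190,262,220) if n=='top' else (250,178,282,215)
    P,C,U=cloud(c,*bx2)
    for z0,z1 in((.150,.165),(.128,.145),(.098,.112)):
        m=(P[:,2]>z0)&(P[:,2]<z1);print(z0,m.sum(),(P[m].min(0)+P[m].max(0))/2,np.ptp(P[m],0)) if m.sum() else 0
print(proj(t,[.614,.1955,.08]),proj(s,[.614,.1955,.08]))
# table-level objects near spring
P,C,U=cloud(t,60,90,240,260);
E
```

```text
top 45 [0.61664422 0.19345313] 0.0011904127374666902
[[26, 24, 129, 161, 77], [23, 27, 129, 162, 77]]
0.15 14 [ 0.49903332 -0.16611498  0.15519209] [0.00951499 0.0088425  0.00625998]
0.128 38 [ 0.49911188 -0.16615958  0.1383897 ] [0.02412006 0.0208916  0.01164296]
0.098 6 [ 0.48990172 -0.16779907  0.10961664] [0.00626261 0.01835838 0.0023556 ]
side 95 [0.61528355 0.1956294 ] 0.0012648693762429067
[[22, 16, 153, 296, 79], [27, 21, 151, 297, 78], [24, 23, 152, 297, 79]]
0.15 18 [ 0.49636516 -0.16484244  0.15490262] [0.01186626 0.00973942 0.00938213]
0.128 51 [ 0.49626432 -0.16338997  0.13795484] [0.02456547 0.02470858 0.01391853]
0.098 42 [ 0.49664344 -0.16365541  0.10631044] [0.02419465 0.0193427  0.01130595]
[[130.94910302 168.93775676]] [[162.71182233 296.79549151]]
```

```bash
python3 -m handwheel '[[0,0,0,0,0,7],[0,0,0,0,0,7],[0,0,0,0,0,0],[0,0,0,0,0,0],[0,0,0,0,0,0],[0,0,0,0,0,0],[0,0,0,0,0,0],[0,0,0,0,0,0]]'; python3 -c "
from h import *
print(monitor.get_obs()['q'].round(2))"
```

```text
time: 0.77
ee_pos: [0.1745, -0.5216, 0.2483]
tcp_rot: [-180.0, -0.0, 4.6]
wrist_force: [0.6, -0.8, 0.3]
opening: 0.0853
[-71.51   4.98  10.08  95.1    0.   103.93]
```

```bash
for i in 1 2 3 4; do python3 -m handwheel '[[0,0,0,0,0,-6.17],[0,0,0,0,0,-6.17],[0,0,0,0,0,-6.17],[0,0,0,0,0,-6.17],[0,0,0,0,0,-6.17],[0,0,0,0,0,-6.17],[0,0,0,0,0,-6.17],[0,0,0,0,0,-6.17]]' 1 40 | grep -E 'tcp|ee'; done
python3 - <<'E'
from h import *
o=monitor.get_obs();M=R.from_euler('xyz',o['tcp_rot'],degrees=True);print(o['q'].round(1),(M.inv().apply(np.array([.6160,.1945,.248])-o['ee_pos'])).round(4))
t=load('top')
for n,uv in(('bottle',(158,130)),('can',(223,132)),('spanner',(174,165)),('small',(133,216)),('bearing',(173,198))):print(n,atz(t,uv,0.))
E
```

```text
ee_pos: [0.1745, -0.5216, 0.2483]
tcp_rot: [-180.0, -0.0, 54.2]
ee_pos: [0.1745, -0.5216, 0.2483]
tcp_rot: [180.0, 0.0, 103.6]
ee_pos: [0.1745, -0.5216, 0.2483]
tcp_rot: [-180.0, 0.0, 152.9]
ee_pos: [0.1745, -0.5216, 0.2483]
tcp_rot: [-180.0, 0.0, -157.7]
[-71.5   5.   10.1  95.1   0.  -93.8] [-6.801e-01  4.952e-01  3.000e-04]
bottle [0.76703581 0.13281313 0.        ]
can [ 0.76007177 -0.09219952  0.        ]
spanner [0.64351376 0.07373001 0.        ]
small [0.46947139 0.20677261 0.        ]
bearing [0.53029409 0.0740336  0.        ]
```

```bash
for i in 1 2 3; do python3 -m handwheel '[[-0.0283,0.0206,0,0,0,0],[-0.0283,0.0206,0,0,0,0],[-0.0283,0.0206,0,0,0,0],[-0.0283,0.0206,0,0,0,0],[-0.0283,0.0206,0,0,0,0],[-0.0283,0.0206,0,0,0,0],[-0.0283,0.0206,0,0,0,0],[-0.0283,0.0206,0,0,0,0]]' | grep -E 'tcp|ee'; done
python3 -m handwheel '[[0,0,0,0,0,0],[0,0,0,0,0,0],[0,0,0,0,0,0],[0,0,0.02,0,0,0],[0,0,0.02,0,0,0],[0,0,0.02,0,0,0],[0,0,0,0,0,0],[0,0,0,0,0,0]]'
python3 - <<'E'
from h import *
o=monitor.get_obs();M=R.from_euler('xyz',o['tcp_rot'],degrees=True);print(o['q'].round(1),(M.inv().apply(np.array([.6160,.1945,.062])-o['ee_pos'])).round(4))
c=cam('side');store(c,'side2')
save(c,'d.png',(110,210,240,330),5)
E
```

```text
ee_pos: [0.3234, -0.2826, 0.2485]
tcp_rot: [-180.0, 0.0, -158.0]
ee_pos: [0.472, -0.0449, 0.2485]
tcp_rot: [-180.0, 0.0, -158.0]
ee_pos: [0.6204, 0.1924, 0.2482]
tcp_rot: [-180.0, 0.0, -158.0]
time: 6.1
ee_pos: [0.619, 0.1895, 0.1886]
tcp_rot: [180.0, -0.1, -158.1]
wrist_force: [-0.4, -0.0, 0.5]
opening: 0.0854
[17.  17.9 18.5 90.6 -0.  -4.9] [0.0008 0.0057 0.1266]
```

View pics/d.png

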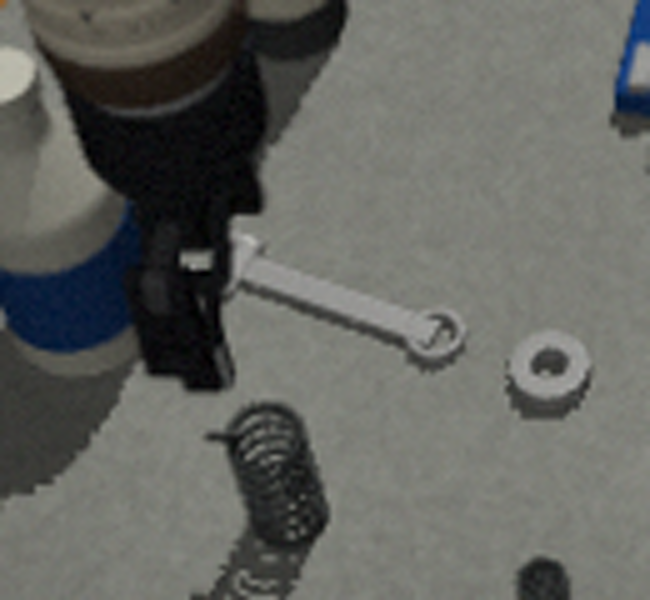

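```bash
python3 -c "
from h import *
c=load('side2');o=monitor.get_obs();p=o['ee_pos'];M=R.from_euler('xyz',o['tcp_rot'],degrees=True)
for y in(-.05,.05):
  print(((proj(c,p+M.apply([0,y,.004]))-[110,210])*5).round())"
python3 -m handwheel '[[0.001,0.0057,0,0,0,0],[0,0,0.02,0,0,0],[0,0,0.02,0,0,0],[0,0,0.02,0,0,0],[0,0,0.02,0,0,0],[0,0,0.02,0,0,0],[0,0,0.0133,0,0,0],[0,0,0.0133,0,0,0]]'
python3 -m handwheel '[[0,0,0,0,0,0],[0,0,0,0,0,0],[0,0,0,0,0,0],[0,0,0,0,0,0],[0,0,0,0,0,0],[0,0,0,0,0,0],[0,0,0,0,0,0],[0,0,0,0,0,0]]' -1 40
python3 -m handwheel '[[0,0,0,0,0,0],[0,0,0,0,0,0],[0,0,0,0,0,0],[0,0,0,0,0,0],[0,0,0,0,0,0],[0,0,0,0,0,0],[0,0,0,0,0,0],[0,0,0,0,0,0]]'
```

```text
[[236. 199.]]
[[202. 391.]]
time: 6.82
ee_pos: [0.6171, 0.1959, 0.062]
tcp_rot: [-180.0, 0.1, -158.1]
wrist_force: [0.8, 0.2, 0.7]
opening: 0.0856
time: 7.48
ee_pos: [0.6171, 0.1957, 0.0621]
tcp_rot: [-180.0, 0.1, -158.1]
wrist_force: [0.0, -0.8, 1.0]
opening: 0.0357
time: 8.15
ee_pos: [0.6168, 0.1957, 0.0617]
tcp_rot: [180.0, 0.0, -158.1]
wrist_force: [1.7, 0.4, 2.1]
opening: 0.0364
```

```bash
python3 -m handwheel '[[0,0,-0.0225,0,0,0],[0,0,-0.0225,0,0,0],[0,0,-0.0225,0,0,0],[0,0,-0.0225,0,0,0],[0,0,-0.0225,0,0,0],[0,0,-0.0225,0,0,0],[0,0,-0.0225,0,0,0],[0,0,-0.0225,0,0,0]]'
python3 - <<'E'
from h import *
o=monitor.get_obs();M=R.from_euler('xyz',o['tcp_rot'],degrees=True);print(o['q'].round(1),(M.inv().apply(np.array([.4975,-.165,.242])-o['ee_pos'])).round(4))
E
```

```text
time: 8.82
ee_pos: [0.6162, 0.1955, 0.2422]
tcp_rot: [180.0, -0.1, -158.1]
wrist_force: [0.5, 0.1, -0.8]
opening: 0.0358
[17.6 18.9 25.7 96.9  0.  -4.3] [ 0.2448 -0.29    0.0005]
```

```bash
for i in 1 2; do python3 -m handwheel '[[0.0153,-0.0181,0,0,0,0],[0.0153,-0.0181,0,0,0,0],[0.0153,-0.0181,0,0,0,0],[0.0153,-0.0181,0,0,0,0],[0.0153,-0.0181,0,0,0,0],[0.0153,-0.0181,0,0,0,0],[0.0153,-0.0181,0,0,0,0],[0.0153,-0.0181,0,0,0,0]]' |grep ee; done
python3 -m handwheel '[[0,0,0,0,0,7],[0,0,0,0,0,7],[0,0,0,0,0,7],[0,0,0,0,0,7],[0,0,0,0,0,7],[0,0,0,0,0,7],[0,0,0,0,0,7],[0,0,0,0,0,7]]' | grep tcp
python3 -m handwheel '[[0,0,0,0,0,2],[0,0,0,0,0,0],[0,0,0,0,0,0],[0,0,0,0,0,0],[0,0,0,0,0,0],[0,0,0,0,0,0],[0,0,0,0,0,0],[0,0,0,0,0,0]]'
python3 - <<'E'
from h import *
t=cam('top');s=cam('side');store(t,'top3');store(s,'side3')
def cr(c,x,y,w,h,k): return cv2.resize(c['img'][y:y+h,x:x+w,::-1],None,fx=k,fy=k,interpolation=cv2.INTER_CUBIC)
cv2.imwrite('pics/e.png',np.hstack([cr(t,222,165,50,75,8),cr(s,240,140,50,75,8)]))
print(monitor.get_obs()['ee_pos'],monitor.get_obs()['q'])
E
```

```text
ee_pos: [0.5564, 0.0146, 0.2412]
ee_pos: [0.497, -0.1653, 0.2412]
tcp_rot: [-180.0, -0.1, 145.6]
time: 11.48
ee_pos: [0.4979, -0.1644, 0.2417]
tcp_rot: [-180.0, 0.0, 144.0]
wrist_force: [-0.3, -0.0, -0.9]
opening: 0.036
[ 0.49787427 -0.16444897  0.24170816] [-1.82781265e+01  1.30207496e+00  5.50403442e+00  9.41986500e+01
 -7.36762122e-04  1.77763130e+01]
```

View pics/e.png

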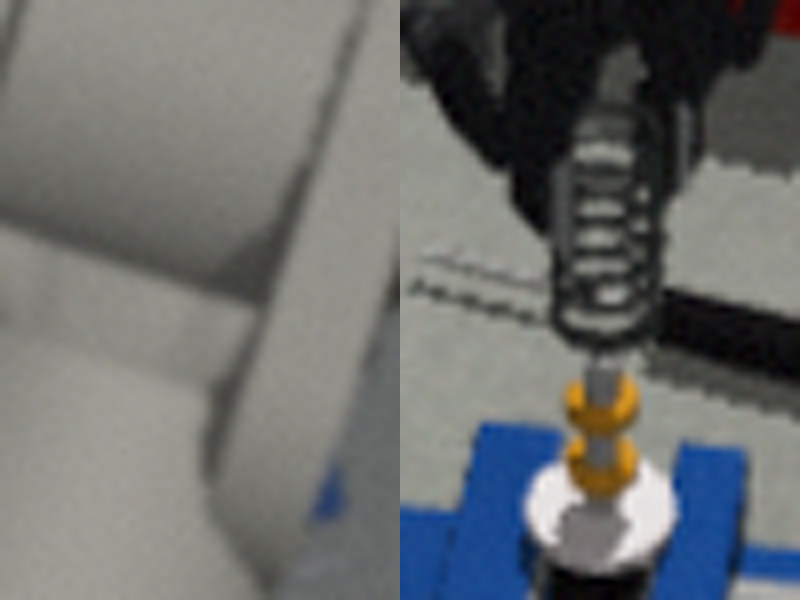

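The top view is blocked by the arm. In the side view the spring hangs upright above the rod: spring bottom centre at crop x≈607, rod at 601. I'll fit cylinders in the side depth for the relative offset.

```bash
python3 - <<'E'
from h import *
from scipy.optimize import least_squares
s=load('side3')
P,C,U=cloud(s,252,150,288,215)
def fit(m,r,x0=(.4965,-.164)):
    Q=P[m];f=lambda p:np.hypot(*(Q[:,:2]-p).T)-r
    q=least_squares(f,x0,loss='soft_l1',f_scale=.001);return m.sum(),q.x.round(4),np.median(abs(q.fun)).round(4)
near=np.hypot(P[:,0]-.4965,P[:,1]+.164)<.028
dark=C.max(1)<90
for a,b in((.18,.195),(.195,.21),(.18,.215)): print('spring',a,fit(near&(P[:,2]>a)&(P[:,2]<b),.0185))
for a,b in((.13,.1385),(.102,.1085)): print('collar',a,fit(near&(P[:,2]>a)&(P[:,2]<b)&(C[:,0]>C[:,2]*2),.0125))
print('rod',fit(near&(P[:,2]>.142)&(P[:,2]<.156)&(abs(P[:,0]-.4965)<.012),.006))
# collar tops: brass pixels
for h in(.14,.11):
    m=near&(abs(P[:,2]-h)<.0025)&(C[:,0]>C[:,2]*1.6);e=P[m][:,:2]-[.4965,-.1640];print(h,m.sum(),sorted(np.degrees(np.arctan2(e[:,1],e[:,0])).round().astype(int).tolist()))
E
```

```text
spring 0.18 (np.int64(57), array([ 0.495 , -0.1638]), np.float64(0.0015))
spring 0.195 (np.int64(42), array([ 0.4963, -0.165 ]), np.float64(0.0011))
spring 0.18 (np.int64(119), array([ 0.4955, -0.1644]), np.float64(0.0013))
collar 0.13 (np.int64(11), array([ 0.4989, -0.167 ]), np.float64(0.002))
collar 0.102 (np.int64(16), array([ 0.4967, -0.1678]), np.float64(0.0013))
rod (np.int64(24), array([ 0.4973, -0.1654]), np.float64(0.0007))
0.14 28 [-176, -153, -145, -138, -124, -112, -7, 4, 21, 24, 42, 46, 53, 57, 70, 73, 87, 90, 91, 92, 113, 115, 124, 135, 141, 145, 155, 156]
0.11 22 [-156, -126, -23, -17, 3, 49, 58, 74, 76, 82, 93, 100, 114, 117, 120, 131, 140, 145, 163, 163, 169, 177]
```

```bash
python3 -m handwheel '[[-0.002,0,0,0,0,0],[0,0,0.005,0,0,0],[0,0,0.005,0,0,0],[0,0,0.005,0,0,0],[0,0,0.005,0,0,0],[0,0,0.004,0,0,0],[0,0,0.004,0,0,0],[0,0,0.004,0,0,0]]'
python3 -m handwheel '[[0,0,0,0,0,0],[0,0,0,0,0,0],[0,0,0,0,0,0],[0,0,0,0,0,0],[0,0,0,0,0,0],[0,0,0,0,0,0],[0,0,0,0,0,0],[0,0,0,0,0,0]]'
```

```text
time: 12.25
ee_pos: [0.4994, -0.1656, 0.2092]
tcp_rot: [-180.0, -0.0, 143.9]
wrist_force: [-0.6, -0.0, -0.3]
opening: 0.0361
time: 12.92
ee_pos: [0.4995, -0.1656, 0.2098]
tcp_rot: [180.0, 0.0, 143.9]
wrist_force: [-0.0, -0.5, -0.3]
opening: 0.0357
```

```bash
for i in 1 2; do python3 -m handwheel '[[0,0,0.002,0,0,0],[0,0,0.002,0,0,0],[0,0,0.002,0,0,0],[0,0,0,0,0,0],[0,0,0,0,0,0],[0,0,0,0,0,0],[0,0,0,0,0,0],[0,0,0,0,0,0]]'; done
python3 - <<'E'
from h import *
s=cam('side');store(s,'side4');save(s,'f.png',(240,150,290,210),9)
E
```

```text
time: 13.58
ee_pos: [0.4995, -0.1656, 0.2038]
tcp_rot: [180.0, 0.0, 143.9]
wrist_force: [0.0, -0.6, -0.1]
opening: 0.0361
time: 14.25
ee_pos: [0.4995, -0.1656, 0.1978]
tcp_rot: [180.0, 0.0, 143.9]
wrist_force: [-0.8, -0.1, -0.8]
opening: 0.0359
```

View pics/f.png

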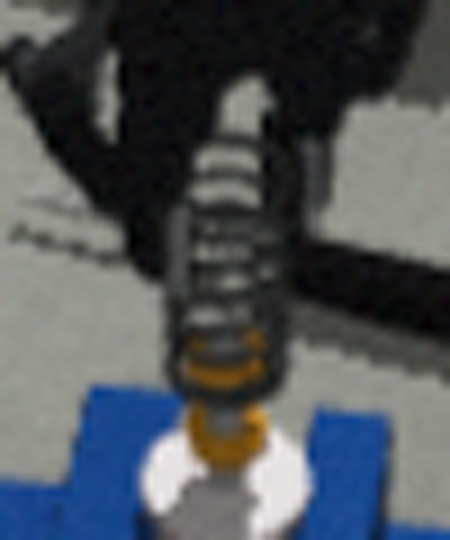

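```bash
for i in 1 2; do python3 -m handwheel '[[0,0,0.001,0,0,0],[0,0,0.001,0,0,0],[0,0,0.001,0,0,0],[0,0,0,0,0,0],[0,0,0,0,0,0],[0,0,0,0,0,0],[0,0,0,0,0,0],[0,0,0,0,0,0]]'; done
```

```text
time: 14.97
ee_pos: [0.4995, -0.1656, 0.1947]
tcp_rot: [180.0, 0.0, 143.9]
wrist_force: [0.3, 1.2, -1.2]
opening: 0.0357
time: 15.63
ee_pos: [0.4995, -0.1656, 0.1917]
tcp_rot: [180.0, 0.0, 143.9]
wrist_force: [0.5, -0.6, -0.8]
opening: 0.0359
```

```bash
for i in 1 2; do python3 -m handwheel '[[0,0,0.001,0,0,0],[0,0,0.001,0,0,0],[0,0,0.001,0,0,0],[0,0,0.001,0,0,0],[0,0,0.001,0,0,0],[0,0,0,0,0,0],[0,0,0,0,0,0],[0,0,0,0,0,0]]'; done
python3 - <<'E'
from h import *
s=cam('side');store(s,'side5');save(s,'g.png',(240,150,290,210),9)
E
```

```text
time: 16.3
ee_pos: [0.4995, -0.1656, 0.1867]
tcp_rot: [180.0, 0.0, 143.9]
wrist_force: [0.1, -0.0, -0.6]
opening: 0.0362
time: 16.97
ee_pos: [0.4995, -0.1656, 0.1817]
tcp_rot: [-180.0, 0.0, 143.9]
wrist_force: [0.6, -0.3, -0.5]
opening: 0.0359
```

View pics/g.png

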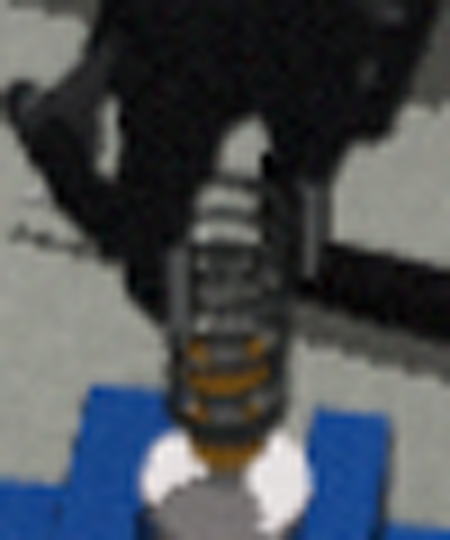

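The spring has passed the upper collar without snagging, with no force felt. Next I rotate about 12° counter-clockwise and descend onto the lower collar.

```bash
python3 -m handwheel '[[0,0,0,0,0,-4],[0,0,0,0,0,-4],[0,0,0,0,0,-4],[0,0,0.002,0,0,0],[0,0,0.002,0,0,0],[0,0,0.002,0,0,0],[0,0,0.002,0,0,0],[0,0,0,0,0,0]]'
python3 -m handwheel '[[0,0,0.001,0,0,0],[0,0,0.001,0,0,0],[0,0,0.001,0,0,0],[0,0,0.001,0,0,0],[0,0,0.001,0,0,0],[0,0,0.001,0,0,0],[0,0,0,0,0,0],[0,0,0,0,0,0]]'
python3 -m handwheel '[[0,0,0,0,0,0],[0,0,0,0,0,0],[0,0,0,0,0,0],[0,0,0,0,0,0],[0,0,0,0,0,0],[0,0,0,0,0,0],[0,0,0,0,0,0],[0,0,0,0,0,0]]'
```

```text
time: 17.68
ee_pos: [0.4994, -0.1656, 0.1732]
tcp_rot: [-180.0, -0.0, 155.9]
wrist_force: [0.5, -0.2, -0.4]
opening: 0.0359
time: 18.35
ee_pos: [0.4996, -0.1656, 0.1679]
tcp_rot: [180.0, 0.0, 155.9]
wrist_force: [-1.0, -0.2, 5.0]
opening: 0.0357
time: 19.02
ee_pos: [0.4995, -0.1656, 0.1677]
tcp_rot: [-180.0, 0.0, 155.9]
wrist_force: [-0.6, 0.3, 4.0]
opening: 0.0359
```

```bash
for i in 1 2; do python3 -m handwheel '[[0,0,0,0,0,-1],[0,0,0,0,0,-1],[0,0,0,0,0,-1],[0,0,0,0,0,-1],[0,0,0,0,0,-1],[0,0,0,0,0,-1],[0,0,0,0,0,-1],[0,0,0,0,0,-1]]'; done
```

```text
time: 19.68
ee_pos: [0.4996, -0.1657, 0.1677]
tcp_rot: [-180.0, 0.0, 164.0]
wrist_force: [-0.7, -1.8, 4.0]
opening: 0.0357
time: 20.35
ee_pos: [0.4996, -0.1656, 0.1677]
tcp_rot: [-180.0, 0.0, 172.0]
wrist_force: [-0.3, -1.5, 3.8]
opening: 0.0359
```

```bash
for i in 1 2; do python3 -m handwheel '[[0,0,0,0,0,-1],[0,0,0,0,0,-1],[0,0,0,0,0,-1],[0,0,0,0,0,-1],[0,0,0,0,0,-1],[0,0,0,0,0,-1],[0,0,0,0,0,0],[0,0,0,0,0,0]]'; done
```

```text
time: 21.02
ee_pos: [0.4995, -0.1655, 0.1677]
tcp_rot: [180.0, -0.0, 177.9]
wrist_force: [-0.1, -1.6, 4.8]
opening: 0.0357
time: 21.68
ee_pos: [0.4995, -0.1656, 0.1677]
tcp_rot: [180.0, -0.0, -176.1]
wrist_force: [1.2, -2.4, 4.8]
opening: 0.0357
```

```bash
for i in 1 2; do python3 -m handwheel '[[0,0,0,0,0,-1],[0,0,0,0,0,-1],[0,0,0,0,0,-1],[0,0,0,0,0,-1],[0,0,0,0,0,-1],[0,0,0,0,0,-1],[0,0,0,0,0,0],[0,0,0,0,0,0]]'; done
```

```text
time: 22.35
ee_pos: [0.4995, -0.1656, 0.1677]
tcp_rot: [180.0, 0.0, -170.1]
wrist_force: [-0.1, -2.3, 4.5]
opening: 0.0358
time: 23.02
ee_pos: [0.4995, -0.1656, 0.1677]
tcp_rot: [180.0, 0.0, -164.1]
wrist_force: [1.2, -2.6, 3.7]
opening: 0.0358
```

```bash
for i in 1 2; do python3 -m handwheel '[[0,0,0,0,0,-1],[0,0,0,0,0,-1],[0,0,0,0,0,-1],[0,0,0,0,0,-1],[0,0,0,0,0,-1],[0,0,0,0,0,-1],[0,0,0,0,0,0],[0,0,0,0,0,0]]'; done; python3 -c "
from h import *
print(monitor.get_obs()['torque'])"
```

```text
time: 23.68
ee_pos: [0.4991, -0.1651, 0.1672]
tcp_rot: [179.9, -0.0, -158.1]
wrist_force: [-0.5, 1.1, 0.0]
opening: 0.0359
time: 24.35
ee_pos: [0.4994, -0.1656, 0.1676]
tcp_rot: [180.0, -0.0, -152.1]
wrist_force: [-0.3, 0.8, -1.2]
opening: 0.0361
[0.24137197 0.15280656 0.04646559]
```

The force dropped to zero at yaw −158°, so the tang has slipped into the slot. I back off 2° and descend.

```bash
python3 -m handwheel '[[0,0,0,0,0,2],[0,0,0.001,0,0,0],[0,0,0.001,0,0,0],[0,0,0.001,0,0,0],[0,0,0.001,0,0,0],[0,0,0.001,0,0,0],[0,0,0,0,0,0],[0,0,0,0,0,0]]'
python3 -m handwheel '[[0,0,0.001,0,0,0],[0,0,0.001,0,0,0],[0,0,0.001,0,0,0],[0,0,0.001,0,0,0],[0,0,0.001,0,0,0],[0,0,0,0,0,0],[0,0,0,0,0,0],[0,0,0,0,0,0]]'
```

```text
time: 25.02
ee_pos: [0.4996, -0.1658, 0.1626]
tcp_rot: [-180.0, -0.0, -154.1]
wrist_force: [1.4, 0.4, -0.6]
opening: 0.0361
time: 25.68
ee_pos: [0.4995, -0.1656, 0.1577]
tcp_rot: [-180.0, 0.0, -154.1]
wrist_force: [-0.9, -0.0, -0.4]
opening: 0.0361
```

```bash
python3 -m handwheel '[[0,0,0.002,0,0,0],[0,0,0.002,0,0,0],[0,0,0.002,0,0,0],[0,0,0.002,0,0,0],[0,0,0.001,0,0,0],[0,0,0.001,0,0,0],[0,0,0,0,0,0],[0,0,0,0,0,0]]'
python3 -m handwheel '[[0,0,0.001,0,0,0],[0,0,0.001,0,0,0],[0,0,0,0,0,0],[0,0,0,0,0,0],[0,0,0,0,0,0],[0,0,0,0,0,0],[0,0,0,0,0,0],[0,0,0,0,0,0]]'
```

```text
time: 26.35
ee_pos: [0.4995, -0.1656, 0.1478]
tcp_rot: [-180.0, 0.0, -154.1]
wrist_force: [-0.9, 0.7, 0.9]
opening: 0.0361
time: 27.02
ee_pos: [0.4995, -0.1656, 0.1457]
tcp_rot: [-180.0, 0.0, -154.1]
wrist_force: [-0.2, 0.9, 2.5]
opening: 0.0361
```

Contact came at TCP z ≈ 0.148–0.149, matching the perch. I ease up, then release.

```bash
python3 -m handwheel '[[0,0,-0.001,0,0,0],[0,0,-0.0005,0,0,0],[0,0,0,0,0,0],[0,0,0,0,0,0],[0,0,0,0,0,0],[0,0,0,0,0,0],[0,0,0,0,0,0],[0,0,0,0,0,0]]'
for i in 1 2; do python3 -m handwheel '[[0,0,0,0,0,0],[0,0,0,0,0,0],[0,0,0,0,0,0],[0,0,0,0,0,0],[0,0,0,0,0,0],[0,0,0,0,0,0],[0,0,0,0,0,0],[0,0,0,0,0,0]]' 1; done
for i in 1 2; do python3 -m handwheel '[[0,0,-0.012,0,0,0],[0,0,-0.012,0,0,0],[0,0,-0.012,0,0,0],[0,0,-0.012,0,0,0],[0,0,-0.012,0,0,0],[0,0,-0.012,0,0,0],[0,0,-0.012,0,0,0],[0,0,-0.012,0,0,0]]';done
python3 - <<'E'
from h import *
s=cam('side');store(s,'side6');save(s,'h.png',(225,150,305,210),9)
P,C,U=cloud(s,252,150,288,235);n=np.hypot(P[:,0]-.4965,P[:,1]+.164)<.03
m=n&(P[:,2]>.09)&(P[:,2]<.19);print(P[m][:,2].max(),np.sort(P[m&(C.max(1)<90)][:,2])[-8:])
E
```

```text
time: 27.68
ee_pos: [0.4995, -0.1656, 0.1471]
tcp_rot: [180.0, 0.0, -154.1]
wrist_force: [-0.7, 0.6, 1.7]
opening: 0.0359
time: 28.35
ee_pos: [0.4995, -0.1656, 0.1472]
tcp_rot: [180.0, -0.0, -154.1]
wrist_force: [0.0, 0.3, 0.0]
opening: 0.0853
time: 29.02
ee_pos: [0.4995, -0.1656, 0.1472]
tcp_rot: [180.0, -0.0, -154.1]
wrist_force: [-0.7, 0.5, 0.2]
opening: 0.0855
time: 29.68
ee_pos: [0.4996, -0.1656, 0.2449]
tcp_rot: [-180.0, 0.0, -154.1]
wrist_force: [-0.8, -0.2, 0.9]
opening: 0.0854
time: 30.35
ee_pos: [0.4993, -0.1656, 0.3409]
tcp_rot: [-180.0, 0.0, -154.1]
wrist_force: [0.2, -0.3, 0.2]
opening: 0.0855
0.16873325195463895 [0.16540128 0.16587825 0.16597252 0.16617843 0.16618792 0.16619499
 0.16663967 0.16873325]
```

View pics/h.png

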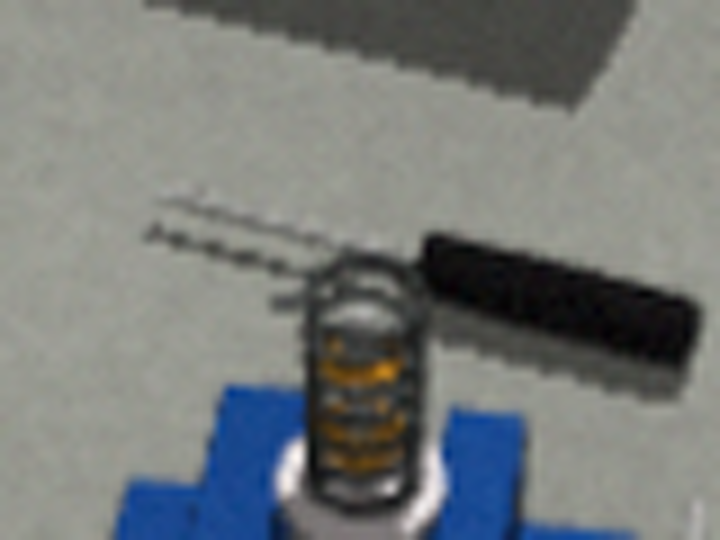

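The picture shows the spring upright round both collars, with its bottom coil on the white perch at crop (360,500). Its top is at z ≈ 0.166, against 0.165 expected. The robot is well clear, so I hand in.

```bash
python3 -c "
from workcell import order
print(order.job_done())"
```

```text
the job is handed in; nothing more can be done
None
```

The spring is fully home on the perch and released, and I handed the job in at about 30 s of the 72 s allowed. The hand-in reports no verdict.

- **Upper collar:** the tang went through on the first descent, at about −36° in world yaw, with no snag and no force felt.
- **Lower collar:** the tang caught. I pressed with 4–5 N (about 5–6 mm of squash) and twisted counter-clockwise until the force dropped to zero, at a tang angle of roughly 20°. I then lowered the spring onto the perch and let go.
- **Last checks:**
  - The side picture shows the spring upright round both collars with its bottom coil on the perch.
  - The top of the spring measured 0.166 m, against 0.165 m expected.
  - Wrist force is near zero and the gripper is about 0.2 m clear.
- **Disagreements:**
  - The two cameras differed by about 2–4 mm on the rod's position, so I aligned the spring to the rod using the side camera alone.
  - The arm blocked the top view over the vise, so that alignment was never checked from a second angle.
- **Not checked:** I did not measure the bystanders again at the end, though no move went near them.

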